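# Turn the topping carousel to the red-lidded jar and hold it

### The arm

A 6-joint arm with a two-finger parallel gripper is mounted at the origin on the work surface. World frame = base frame: x ahead of the robot, y to its left, z up, the work surface at z = 0. Lengths are in m, angles in degrees, forces in N, time in s.
With the tool pointing down it reaches from about 0.25 to 0.725 m from the base axis. Payload 9.7 kg.
Tool frame: the origin (TCP) lies midway between the tips of the shut fingers; the grasp point (between the pads) lies 19 mm behind it (bot.pinch_z is the distance from the TCP to the grasp point, in m); z points along the fingers, y is the direction in which the jaws open and shut (so a half turn about z gives the same grasp; the last joint's range is limited). The gripper opens to 85 mm and grips with 20 to 120 N. Pads are 22 mm wide; open, the fingers measure 114 mm over their backs; the gripper's body (76 mm by 85 mm) begins 54 mm behind the grasp point. The pads swing forward as they close: fully open they stand 13 mm farther back than shut.
Start: joints at [-65.947, 4.979, 10.078, 95.1, 0, 90], TCP at [0.224, -0.502, 0.231] pointing down, gripper open.
Joint ranges: [-179.16, 179.16], [-48.56, 103.87], [-65.8, 70.77], [-126.05, 130.52], [-82.76, 87.17], [-180, 180]. Speed limits (degrees/s): [127.2, 127.2, 147.25, 180, 180, 180].

### API

Orientations are given as [roll, pitch, yaw] about the fixed x, y, z axes, in that order (R = Rz(yaw) Ry(pitch) Rx(roll)).
In Python, from workcell import bot, imaging gives the robot as it stands.
- The arm moves only by the tool servo_tool, never from a script. Its argument "moves" is a list that holds one entry, the list of rows, each a list of 7 numbers: the turn, a rotation vector about the tool's x, y, z in rad, then the shift along the tool's x, y, z in cm, then the finger opening in cm, from 0 to 8.54. A call has 1 to 12 rows; each row shifts and turns the pose as measured when the row begins, along the tool's axes as they then stand; what a row does not reach is not made up. A row lasts 1/12 s, in which the tool goes at most 41.7 mm and 7.16 degrees, less where a joint would pass 70% of its speed; a pose out of reach is approached as far as the arm can. A call is refused whole if a number of a shift passes 4.17 or a number of a turn 0.125, either way. A call with a gripper value outside its range is refused whole. The fingers move at their own pace and stop on an object; "force" is the grip in N (left out, the last holds). Time passes only in rows, so rows that do not move let the fingers close. It gives the time, the measured TCP pose, the force and the opening at its end, in the units of the state.
- bot.get_obs(): the state, without advancing time (a new reading comes with each control period).
- imaging.camera(name): name is "scene" or "top" or "wrist"; returns the picture (384x512x3 uint8, blue, green, red); there is no depth.
- imaging.calibration(name): a dict with "fx", "fy", "cx", "cy" (pixels), "camera_from_world" (4x4, takes a point from world to camera coordinates). Camera axes: x right, y down, z forward; pixel columns grow to the right and rows downward; lengths in m; the calibration is good to about 2 mm. A picture is of the moment at which its call begins: read the wrist's pose just before it. calibration takes no time and is no camera call; for the wrist camera it gives the pose at the moment of the call.
- bot.job_done(): hands the job in, once; it reports no verdict.
The state is a dict: "time": time; "q": joint angles; "qd": joint speeds; "joint_efforts": joint torques, N m; "ee_pos": TCP position; "tcp_rot": TCP orientation; "wrist_force": force on the tool from outside, world axes, zero at the start; "torque": the same for the moment, N m; "opening": finger opening in m.
Only numpy, scipy, OpenCV 4.12 (cv2) and the standard library are available. Lean on these libraries where they do the work, as an engineer would, in place of code of your own. Each camera call takes 0.05 s, during which the arm holds its last target.

### The job

Take the topping carousel by the wooden handle on its post and gently turn it, without spinning it, until the jar with the red lid has clicked into its stop squarely at the front, over the scoop ledge. Finish while still gripping the handle firmly, so that the turntable stays quite still there while a colleague unscrews the lid. All six jars stay upright in their wells, and everything else on the counter is left alone.

Things in the scene. Friction and masses are not known exactly. Their poses are not given: they have to be found in the camera images.
- stand: Fixed beech stand of the topping carousel: a 360 x 170 x 14 mm board under the turntable; its front end sticks out as a shallow ledge with a steel scoop on it. Origin on the counter at the vertical turning axis; z up; the front, with the ledge, lies along the stand's own -x and looks roughly towards the robot (up to 30 degrees either way).
- front (a point): Point on the tray's top face at the front of the stand, right behind the ledge: 100 mm from the turning axis along the stand's -x, 46 mm above the counter. The jar that faces front stands centred here. It belongs to the stand and does not turn.
- axis_top (a point): Point on the turning axis at the middle of the handle's height, 186 mm above the counter.
- carousel (a joint): Angle of the turning tray, 0 at the start (in a stop), growing counter-clockwise seen from above, endless. A spring plunger clicks it into a stop every 60 degrees, one for each jar; in a stop a jar stands exactly at the front. Turning out of or into a stop takes up to 0.25 N m; within about 5 degrees of one it is drawn in when let go; between stops it turns lightly (0.02 N m) and stays where left.
- handle: Dark wooden bar handle on the carousel's central brass post, turning with the tray: 92 mm long, 18 mm thick, 34 mm tall, upright sides, top 203 mm above the counter; jar lids end at 136 mm, nothing else is near. Origin at its middle on the turning axis, 186 mm up; x along the bar, y across its thickness; at the start the bar lies along the stand's x.
- jar_red: The marked jar: glass, 65 mm across, 90 mm tall, red lid and red band, cream pearls inside. Origin at the centre of its underside, 46 mm above the counter. It stands loose in one of the tray's six wells (12 mm deep, 1 mm play, centres 100 mm from the axis, 60 degrees apart), never the front one at the start.
- jar_nut: One of five other jars, same size, silver-white lid and white band, pale nut pieces inside; origin at the centre of its underside. It stands in another well and rides along.
- jar_dark: One of five other jars, same size, silver-white lid and white band, dark brown pearls inside; origin at the centre of its underside. It stands in another well and rides along.
- jar_milk: One of five other jars, same size, silver-white lid and white band, milk-brown pearls inside; origin at the centre of its underside. It stands in another well and rides along.
- jar_gold: One of five other jars, same size, silver-white lid and white band, gold pearls inside; origin at the centre of its underside. It stands in another well and rides along.
- jar_mint: One of five other jars, same size, silver-white lid and white band, pale green pearls inside; origin at the centre of its underside. It stands in another well and rides along.
- scoop: Small steel scoop, 125 mm long, lying on the stand's ledge. Leave it.
- gift_box: Brown gift box with yellow ribbon, 124 x 124 x 46 mm, on the counter to the left. Leave it.
- sample_plate: White plate, 140 mm across, with five pralines fixed to it, on the counter to the left. Leave it.
- bowl: Blue ceramic bowl, 120 mm across, 55 mm tall, on the counter to the right. Leave it.
- tongs: Steel serving tongs, 190 mm long, lying on the counter to the right. Leave them.

How it is judged:
By the outcome, as a careful person would: the job done as asked, in the order asked, and still so for the second after the job is handed in, while the arm keeps its last pose, push and grip.
It also fails if it takes over 51 s, if anything falls off the work surface, if the arm or the gripper's body presses on something with over 40 N, if the wrist force passes 120 N, or if a joint passes its speed limit or range.

## Working session

There is one attempt and no reset: what is moved stays moved. The work goes in short steps, Python scripts to look and compute and a tool call to move; the robot and the scene stay as the last step left them, time stands still between calls to the robot, and variables do not carry over. Pictures are saved under pics/ and viewed, and the job is handed in when it is done.

Besides the shell and the picture viewer there is one more tool, called after ">>>" by a JSON object that holds its "method" and its "body", one argument or row to a line. servo_tool: Moves the arm, as the interface text tells. Its arguments: {"type":"object","properties":{"moves":{"type":"array","items":{"type":"array","items":{"type":"array","items":{"type":"number"}}}},"force":{"type":"number"}},"required":["moves"]}

```bash
mkdir -p pics; ls
python3 - <<'E'
from workcell import bot, imaging
import cv2
o=bot.get_obs(); print(o)
for n in("scene","top"):
    cv2.imwrite(f"pics/{n}0.png",imaging.camera(n)); c=imaging.calibration(n); print(n,c)
E
```

```text
pics
{'time': 0.0, 'q': array([-6.59454310e+01,  5.00995625e+00,  1.00312538e+01,  9.50981991e+01,
       -7.26582048e-04,  8.99987648e+01]), 'qd': array([-0.04496332, -0.02301311,  0.00250415,  0.07007219,  0.01782353,
        0.0010876 ]), 'joint_efforts': array([-6.81763213e-04, -5.20385349e+01,  4.64809084e+01,  1.60324451e-02,
       -3.22854874e-05,  8.84792996e-06]), 'ee_pos': array([ 0.22408243, -0.50201896,  0.23056537]), 'tcp_rot': array([-1.79923098e+02,  7.24923472e-04,  2.40558052e+01]), 'wrist_force': array([ 0.42231016, -0.05861925, -0.53308182]), 'torque': array([0.07027075, 0.08975894, 0.05258281]), 'opening': 0.08565891718406356}
scene {'fx': 447.43294681518677, 'fy': 447.43294681518677, 'cx': 259.86713493336765, 'cy': 189.86074638074476, 'camera_from_world': array([[ 0.62421356,  0.78124764, -0.00309187, -0.3384287 ],
       [ 0.66714504, -0.53509712, -0.51825531, -0.28597069],
       [-0.40654019,  0.32143927, -0.85522037,  1.93037371],
       [ 0.        ,  0.        ,  0.        ,  1.        ]])}
top {'fx': 364.39521803775693, 'fy': 364.39521803775693, 'cx': 261.27695928049695, 'cy': 193.42818130449058, 'camera_from_world': array([[ 0.01813666, -0.99961531, -0.02098322,  0.00634629],
       [-0.99552698, -0.01610831, -0.09309431,  0.55823988],
       [ 0.09272049,  0.02257778, -0.99543616,  1.0912201 ],
       [ 0.        ,  0.        ,  0.        ,  1.        ]])}
```

View pics/scene0.png

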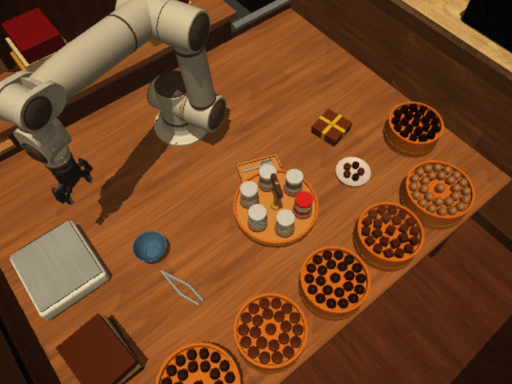

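View pics/top0.png

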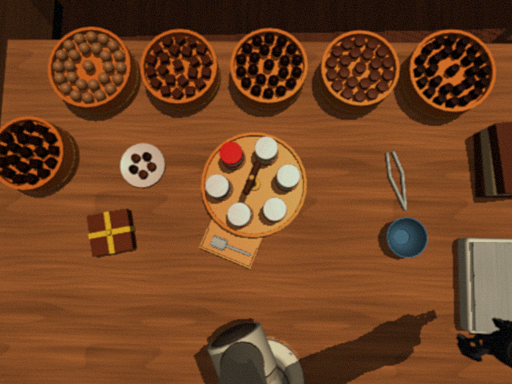

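The top view shows the turntable near (254,185), the red lid at (231,153), the front jar at (239,215), and the dark handle running from (245,193) to (258,162). So the red jar is two stops clockwise from the front, and the tray needs to turn about +120°. Next I'll measure positions.

```bash
cat > h.py <<'E'
import numpy as np, cv2
from workcell import bot, imaging
def ray(c,uv):
    T=c["camera_from_world"];R=T[:3,:3];o=-R.T@T[:3,3]
    d=R.T@np.array([(uv[0]-c["cx"])/c["fx"],(uv[1]-c["cy"])/c["fy"],1.]);return o,d/np.linalg.norm(d)
def plane(c,uv,z):
    o,d=ray(c,uv);return o+d*(z-o[2])/d[2]
def tri(rs):
    A=sum(np.eye(3)-np.outer(d,d) for o,d in rs);b=sum((np.eye(3)-np.outer(d,d))@o for o,d in rs);return np.linalg.solve(A,b)
E
python3 - <<'E'
from h import *
import os
for n,(x0,y0,x1,y1) in {"top":(195,125,315,275),"scene":(220,145,330,250)}.items():
    im=cv2.imread(f"pics/{n}0.png"); c=imaging.calibration(n)
    cv2.imwrite(f"pics/{n}0z.png",cv2.resize(im[y0:y1,x0:x1],None,fx=4 if n=="top" else 5,fy=4 if n=="top" else 5,interpolation=cv2.INTER_CUBIC))
    hsv=cv2.cvtColor(im,cv2.COLOR_BGR2HSV)
    roi=np.zeros(im.shape[:2],np.uint8);roi[y0:y1,x0:x1]=1
    red=(((hsv[...,0]<5)|(hsv[...,0]>174))&(hsv[...,1]>180)&(hsv[...,2]>120)).astype(np.uint8)*roi
    wh=((hsv[...,1]<60)&(hsv[...,2]>150)).astype(np.uint8)*roi
    dk=((hsv[...,2]<95)).astype(np.uint8)*roi
    for nm,m in(("red",red),("white",wh),("dark",dk)):
        k,l,s,ce=cv2.connectedComponentsWithStats(m)
        for i in range(1,k):
            if s[i,4]>25: print(n,nm,s[i],ce[i].round(1),plane(c,ce[i],.136 if nm!="dark" else .2).round(4))
E
```

```text
top red [220 142  23  22 388] [230.5 152.7] [0.6608 0.1016 0.136 ]
top white [255 137  22  22 383] [265.7 147.4] [0.6771 0.0033 0.136 ]
top white [277 165  23  22 400] [287.9 175.4] [ 0.5992 -0.0596  0.136 ]
top white [206 175  22  22 389] [216.7 185.4] [0.5683 0.1377 0.136 ]
top white [263 198  23  23 403] [274.4 208.7] [ 0.5062 -0.0234  0.136 ]
top white [228 203  23  23 409] [238.7 213.6] [0.4909 0.0746 0.136 ]
top white [211 237  15  11 101] [218.  242.3] [0.4117 0.1294 0.136 ]
top dark [240 152  36  50 407] [254.5 173. ] [0.595  0.0305 0.2   ]
top dark [219 157  25  16 175] [229.6 165.7] [0.6132 0.096  0.2   ]
top dark [272 177  21  17 144] [279.8 187. ] [ 0.5594 -0.0356  0.2   ]
top dark [206 183  25  20 125] [217.9 196.5] [0.5319 0.1242 0.2   ]
top dark [259 208  19  17  84] [265.8 218.3] [ 0.4779 -0.0008  0.2   ]
top dark [227 219  18  10  48] [233.6 225.1] [0.4588 0.0816 0.2   ]
scene red [295 192  18  16 225] [303.5 199.2] [0.6638 0.1002 0.136 ]
scene white [260 163  16  16 178] [266.6 170.4] [0.4879 0.0757 0.136 ]
scene white [287 170  16  14 178] [294.1 176.2] [0.5703 0.1374 0.136 ]
scene white [241 182  16  15 191] [248.5 188.8] [ 0.5087 -0.0249  0.136 ]
scene white [249 204  17  17 218] [256.8 212.1] [ 0.6016 -0.0603  0.136 ]
scene white [277 210  17  16 219] [285.2 217.6] [0.6791 0.0025 0.136 ]
scene dark [260 174  23  34 216] [273.6 186.9] [0.5882 0.024  0.2   ]
scene dark [286 181  16   9  71] [293.1 185.7] [0.6264 0.0792 0.2   ]
scene dark [256 242  30   6  33] [270.3 245.2] [ 0.7488 -0.1219  0.2   ]
```

```bash
sleep 1
```

```text
(no output)
```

View pics/top0z.png

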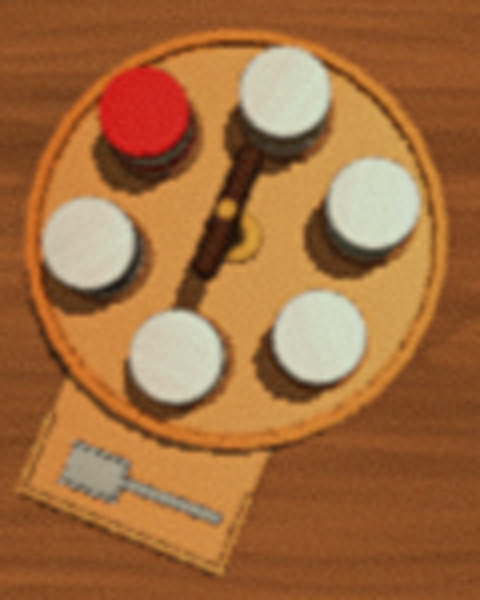

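View pics/scene0z.png

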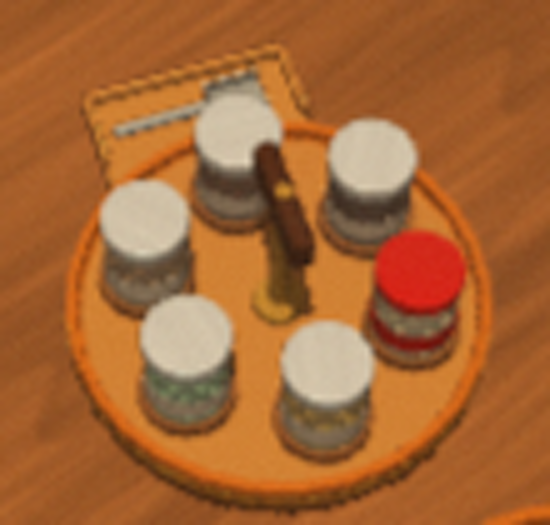

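Run:
```python
from h import *
t=imaging.calibration("top");s=imaging.calibration("scene")
for nm,a,b in[("knob",(195+228/4,125+209/4),(277,182.8)),("red",(230.5,152.7),(303.5,199.2)),("front",(238.7,213.6),(266.6,170.4)),
  ("end_far",(195+250/4,125+155/4),(220+301/5,145+240/5)),("end_near",(195+206/4,125+262/4),(220+266/5,145+153/5))]:
    print(nm,tri([ray(t,a),ray(s,b)]).round(4), plane(t,a,.203).round(4),plane(s,b,.203).round(4))
for c,P in((t,[(230.5,152.7),(265.7,147.4),(287.9,175.4),(274.4,208.7),(238.7,213.6),(216.7,185.4)]),(s,[(303.5,199.2),(285.2,217.6),(256.8,212.1),(248.5,188.8),(266.6,170.4),(294.1,176.2)])):
    p=np.array([plane(c,u,.136)[:2] for u in P]);m=p.mean(0);d=p-m;z=(d[:,0]+1j*d[:,1])*np.exp(1j*np.pi/3*np.arange(6))
    print(m.round(4),abs(z).mean(),np.degrees(np.angle(z)).round(1),"front dir",np.degrees(np.angle(z.mean()))-240)
```

```text
knob [0.5843 0.0388 0.206 ] [0.5833 0.0367 0.203 ] [0.5841 0.0424 0.203 ]
red [0.6619 0.1022 0.131 ] [0.647  0.0942 0.203 ] [0.6895 0.0702 0.203 ]
front [0.4906 0.0738 0.1409] [0.4886 0.069  0.203 ] [0.5222 0.0468 0.203 ]
end_far [0.6202 0.0246 0.2002] [0.6189 0.0231 0.203 ] [0.6222 0.0248 0.203 ]
end_near [0.5499 0.0519 0.1977] [0.5485 0.0502 0.203 ] [0.5533 0.051  0.203 ]
[0.5838 0.0391] 0.09961036626686341 [39.1 39.1 38.9 38.9 39.  39. ] front dir -201.0050378740932
[0.5852 0.0384] 0.10070708463469034 [38.1 39.1 39.3 39.6 39.1 38.7] front dir -201.0245121103036
```

```bash
cat >> h.py <<'E'
from scipy.spatial.transform import Rotation as Ro, Slerp
def plan(p1,yaw,n,show=12):
    o=bot.get_obs();p0=o["ee_pos"];R0=Ro.from_euler("xyz",o["tcp_rot"],degrees=True);R1=Ro.from_euler("xyz",[180,0,yaw],degrees=True)
    print("t",round(o["time"],2),p0.round(4),o["tcp_rot"].round(2),"q",o["q"].round(1),"F",o["wrist_force"].round(1),"M",o["torque"].round(2),"op",round(o["opening"],4))
    # monotone signed yaw path about world z, tilt fixed over the path
    y0=o["tcp_rot"][2];dy=(yaw-y0+180)%360-180
    T=R0.inv()*Ro.from_euler("z",-dy,degrees=True)*R1
    P=lambda k:(p0+(np.array(p1)-p0)*k/n, Ro.from_euler("z",dy*k/n,degrees=True)*R0*Ro.from_rotvec(T.as_rotvec()*k/n))
    for k in range(min(n,show)):
        a,A=P(k);b,B=P(k+1);print(np.r_[(A.inv()*B).as_rotvec().round(3),(A.inv().apply(b-a)*100).round(2)].tolist())
E
python3 - <<'E'
from h import *
plan([.5845,.0387,.27],159,22)
E
```

```text
t 0.1 [ 0.2241 -0.5021  0.2306] [-179.93    0.     24.05] q [-65.9   5.   10.   95.1  -0.   90. ] F [0.1 0.3 0.6] M [-0.01  0.02  0.01] op 0.0854
[-0.0, -0.0, -0.107, 2.5, -1.58, -0.18]
[-0.0, -0.0, -0.107, 2.65, -1.3, -0.18]
[-0.0, -0.0, -0.107, 2.78, -1.01, -0.18]
[-0.0, -0.0, -0.107, 2.87, -0.71, -0.18]
[-0.0, -0.0, -0.107, 2.93, -0.4, -0.18]
[-0.0, -0.0, -0.107, 2.95, -0.08, -0.18]
[-0.0, -0.0, -0.107, 2.94, 0.23, -0.18]
[-0.0, -0.0, -0.107, 2.9, 0.55, -0.18]
[-0.0, -0.0, -0.107, 2.83, 0.85, -0.18]
[-0.0, -0.0, -0.107, 2.72, 1.15, -0.18]
[-0.0, -0.0, -0.107, 2.58, 1.44, -0.18]
[-0.0, -0.0, -0.107, 2.41, 1.7, -0.18]
```

>>> {"method": "servo_tool", "body": {
  "moves": [
    [[0,0,-0.107,2.5,-1.58,-0.4,8.5],[0,0,-0.107,2.65,-1.3,-0.4,8.5],[0,0,-0.107,2.78,-1.0,-0.4,8.5],[0,0,-0.107,2.87,-0.7,-0.4,8.5],[0,0,-0.107,2.93,-0.4,-0.4,8.5],[0,0,-0.107,2.95,-0.08,-0.4,8.5],[0,0,-0.107,2.94,0.23,-0.4,8.5],[0,0,-0.107,2.9,0.55,-0.4,8.5],[0,0,-0.107,2.83,0.85,-0.2,8.5],[0,0,-0.107,2.72,1.15,-0.2,8.5]]
  ]
}}

```text
time: 0.93
ee_pos: [0.3864, -0.2463, 0.263]
tcp_rot: [-179.6, -0.4, 87.5]
wrist_force: [-0.1, 0.1, -1.0]
opening: 0.0851
```

Run:
```python
from h import *
plan([.5845,.0387,.27],159,12)
```

```text
t 0.93 [ 0.3864 -0.2463  0.263 ] [-179.62   -0.44   87.51] q [-32.6  -6.1   2.6  99.3   0.2  59.8] F [-0.1  0.1 -1. ] M [ 0.01 -0.02  0.03] op 0.0851
[0.0, -0.001, -0.104, 2.44, 1.55, -0.05]
[0.0, -0.001, -0.104, 2.27, 1.79, -0.05]
[0.0, -0.001, -0.104, 2.07, 2.02, -0.06]
[0.0, -0.001, -0.104, 1.85, 2.22, -0.06]
[-0.0, -0.001, -0.104, 1.61, 2.4, -0.06]
[-0.0, -0.001, -0.104, 1.35, 2.56, -0.06]
[-0.0, -0.001, -0.104, 1.08, 2.68, -0.06]
[-0.0, -0.001, -0.104, 0.8, 2.78, -0.06]
[-0.0, -0.001, -0.104, 0.5, 2.85, -0.06]
[-0.0, -0.001, -0.104, 0.21, 2.89, -0.06]
[-0.0, -0.001, -0.104, -0.1, 2.89, -0.06]
[-0.001, -0.001, -0.104, -0.39, 2.87, -0.06]
```

>>> {"method": "servo_tool", "body": {
  "moves": [
    [[0,0,-0.104,2.44,1.55,-0.05,8.5],[0,0,-0.104,2.27,1.8,-0.05,8.5],[0,0,-0.104,2.07,2.0,-0.05,8.5],[0,0,-0.104,1.85,2.2,-0.05,8.5],[0,0,-0.104,1.6,2.4,-0.05,8.5],[0,0,-0.104,1.35,2.55,-0.05,8.5],[0,0,-0.104,1.1,2.7,-0.05,8.5],[0,0,-0.104,0.8,2.8,-0.05,8.5],[0,0,-0.104,0.5,2.85,-0.05,8.5],[0,0,-0.104,0.2,2.9,-0.05,8.5],[0,0,-0.104,-0.1,2.9,-0.05,8.5],[0,0,0,0,0,0,8.5]]
  ]
}}

```text
time: 1.93
ee_pos: [0.5679, 0.0399, 0.2657]
tcp_rot: [179.8, -0.8, 157.1]
wrist_force: [1.0, 0.6, 0.2]
opening: 0.0851
```

Run:
```python
from h import *
plan([.5845,.0387,.26],159,4)
c=imaging.calibration("wrist");im=imaging.camera("wrist");cv2.imwrite("pics/w1.png",im)
T=c["camera_from_world"]
for P in([.5845,.0387,.203],[.5845+.046*np.cos(np.radians(-21)),.0387+.046*np.sin(np.radians(-21)),.203],[.5845-.046*np.cos(np.radians(-21)),.0387-.046*np.sin(np.radians(-21)),.203]):
    q=T@np.r_[P,1];print(q[0]/q[2]*c["fx"]+c["cx"],q[1]/q[2]*c["fy"]+c["cy"])
```

```text
t 1.93 [0.5679 0.0399 0.2657] [179.79  -0.8  157.09] q [  3.7   9.3  18.7 100.    0.5  26.6] F [1.  0.6 0.2] M [-0.05 -0.05  0.01] op 0.0851
[0.001, -0.003, -0.008, -0.4, 0.13, 0.14]
[0.001, -0.003, -0.008, -0.4, 0.13, 0.14]
[0.001, -0.003, -0.008, -0.4, 0.13, 0.14]
[0.001, -0.003, -0.008, -0.4, 0.12, 0.14]
262.5084039239217 234.50485511205432
264.2046956314663 291.18399669263135
260.6119573513183 171.13782731223006
```

View pics/w1.png

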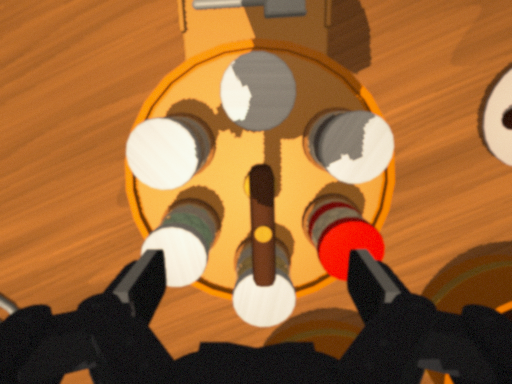

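The wrist picture shows the handle's knob at (263,234), within 1 px of my prediction, with the bar upright between the fingers. I'll centre the tool over it and then descend.

>>> {"method": "servo_tool", "body": {
  "moves": [
    [[0,-0.003,-0.01,-0.42,0.13,0.1,8.5],[0,-0.003,-0.01,-0.42,0.13,0.1,8.5],[0,-0.003,-0.01,-0.42,0.13,0.1,8.5],[0,-0.003,-0.01,-0.42,0.13,0.1,8.5],[0,0,0,0,0,0,8.5]]
  ]
}}

```text
time: 2.4
ee_pos: [0.585, 0.0341, 0.2608]
tcp_rot: [179.9, -0.1, 159.0]
wrist_force: [0.1, -0.2, 0.4]
opening: 0.0849
```

Run:
```python
from h import *
plan([.5845,.0387,.167],159,10)
```

```text
t 2.4 [0.585  0.0341 0.2608] [ 1.7990e+02 -1.1000e-01  1.5897e+02] q [ 3.3 11.  20.1 99.2  0.1 24.3] F [ 0.1 -0.2  0.4] M [-0.04  0.05 -0.02] op 0.0849
[0.0, -0.0, -0.0, 0.02, 0.04, 0.94]
[0.0, -0.0, -0.0, 0.02, 0.04, 0.94]
[0.0, -0.0, -0.0, 0.02, 0.04, 0.94]
[0.0, -0.0, -0.0, 0.02, 0.04, 0.94]
[0.0, -0.0, -0.0, 0.02, 0.04, 0.94]
[0.0, -0.0, -0.0, 0.02, 0.04, 0.94]
[0.0, -0.0, -0.0, 0.02, 0.04, 0.94]
[0.0, -0.0, -0.0, 0.02, 0.04, 0.94]
[0.0, -0.0, -0.0, 0.02, 0.04, 0.94]
[0.0, -0.0, -0.0, 0.02, 0.04, 0.94]
```

>>> {"method": "servo_tool", "body": {
  "moves": [
    [[0,0,0,0.02,0.08,0.9,8.5],[0,0,0,0.02,0.08,1.0,8.5],[0,0,0,0.02,0.06,1.0,8.5],[0,0,0,0.02,0.06,1.0,8.5],[0,0,0,0.02,0.04,1.0,8.5],[0,0,0,0.02,0.04,1.0,8.5],[0,0,0,0.02,0.04,1.0,8.5],[0,0,0,0,0,1.0,8.5],[0,0,0,0,0,0.8,8.5],[0,0,0,0,0,0,8.5]]
  ]
}}

```text
time: 3.23
ee_pos: [0.5825, 0.0361, 0.1628]
tcp_rot: [180.0, -0.2, 158.6]
wrist_force: [-0.1, 0.1, -0.1]
opening: 0.0852
```

Run:
```python
from h import *
plan([.5845,.0387,.167],159,3)
```

```text
t 3.23 [0.5825 0.0361 0.1628] [179.96  -0.23 158.62] q [ 3.5  8.9  6.8 88.1  0.1 24.9] F [-0.1  0.1 -0.1] M [ 0.03 -0.01 -0.01] op 0.0852
[0.0, -0.001, -0.002, -0.03, 0.1, -0.14]
[0.0, -0.001, -0.002, -0.03, 0.1, -0.14]
[0.0, -0.001, -0.002, -0.03, 0.1, -0.14]
```

>>> {"method": "servo_tool", "body": {
  "moves": [
    [[0,-0.002,-0.003,-0.03,0.1,-0.14,8.5],[0,-0.001,-0.003,-0.03,0.1,-0.14,8.5],[0,0,0,-0.03,0.08,-0.1,8.5],[0,0,0,0,0,0,8.5]]
  ]
}}

```text
time: 3.57
ee_pos: [0.5844, 0.0385, 0.1675]
tcp_rot: [179.9, -0.0, 159.0]
wrist_force: [0.4, -0.2, -0.3]
opening: 0.0849
```

Run:
```python
from h import *
plan([.5845,.0387,.167],159,3)
```

```text
t 3.57 [0.5844 0.0385 0.1675] [ 1.7995e+02 -2.0000e-02  1.5898e+02] q [ 3.7  9.   7.5 88.4  0.1 24.8] F [ 0.4 -0.2 -0.3] M [-0.04 -0.04  0.01] op 0.0849
[0.0, -0.0, -0.0, -0.0, 0.01, 0.02]
[0.0, -0.0, -0.0, -0.0, 0.01, 0.02]
[0.0, -0.0, -0.0, -0.0, 0.01, 0.02]
```

Well centred. Now I'll close the gripper.

>>> {"method": "servo_tool", "body": {
  "moves": [
    [[0,0,0,0,0,0,6],[0,0,0,0,0,0,4],[0,0,0,0,0,0,3],[0,0,0,0,0,0,2.2],[0,0,0,0,0,0,1],[0,0,0,0,0,0,0],[0,0,0,0,0,0,0],[0,0,0,0,0,0,0],[0,0,0,0,0,0,0]]
  ],
  "force": 60
}}

```text
time: 4.32
ee_pos: [0.5852, 0.0382, 0.1695]
tcp_rot: [179.9, 0.1, 159.0]
wrist_force: [-0.1, -0.4, 0.5]
opening: 0.0172
```

Run:
```python
from h import *
plan([.5845,.0387,.167],159,1)
```

```text
t 4.32 [0.5852 0.0382 0.1695] [1.7992e+02 1.4000e-01 1.5897e+02] q [ 3.7  9.   7.6 88.5  0.  24.8] F [-0.1 -0.4  0.5] M [-0.15  0.09 -0.  ] op 0.0172
[0.001, 0.002, -0.001, 0.08, 0.02, 0.25]
```

>>> {"method": "servo_tool", "body": {
  "moves": [
    [[0,0,-0.01,0,0,0.02,0],[0,0,-0.02,0,0,0.02,0],[0,0,-0.03,0,0,0.02,0],[0,0,-0.03,0,0,0.02,0],[0,0,-0.03,0,0,0,0],[0,0,-0.03,0,0,0,0],[0,0,-0.03,0,0,0,0],[0,0,-0.03,0,0,0,0]]
  ],
  "force": 80
}}

```text
time: 4.98
ee_pos: [0.5854, 0.0387, 0.1696]
tcp_rot: [179.9, 0.2, 172.0]
wrist_force: [-0.6, -0.3, 2.1]
opening: 0.017
```

Run:
```python
from h import *
plan([.5848,.0385,.168],189,12)
```

```text
t 4.98 [0.5854 0.0387 0.1696] [179.89   0.22 171.98] q [ 3.8  8.9  7.6 88.4  0.1 11.8] F [-0.6 -0.3  2.1] M [-0.    0.14  0.01] op 0.017
[0.0, 0.0, -0.025, 0.0, -0.0, 0.01]
[0.0, 0.0, -0.025, 0.0, -0.0, 0.01]
[0.0, 0.0, -0.025, 0.0, -0.0, 0.01]
[0.0, 0.0, -0.025, 0.0, -0.0, 0.01]
[0.0, 0.0, -0.025, 0.0, -0.0, 0.01]
[0.0, 0.0, -0.025, 0.0, -0.0, 0.01]
[0.0, 0.0, -0.025, 0.0, -0.0, 0.01]
[0.0, 0.0, -0.025, 0.0, -0.0, 0.01]
[0.0, 0.0, -0.025, 0.0, -0.0, 0.01]
[0.0, 0.0, -0.025, 0.0, -0.0, 0.01]
[0.0, 0.0, -0.025, 0.0, -0.0, 0.01]
[0.0, 0.0, -0.025, 0.0, -0.0, 0.01]
```

Smooth, with low forces. I'll carry on and check that the tray follows.

>>> {"method": "servo_tool", "body": {
  "moves": [
    [[0,0,-0.03,0,0,0.02,0],[0,0,-0.03,0,0,0.02,0],[0,0,-0.03,0,0,0,0],[0,0,-0.03,0,0,0,0],[0,0,-0.03,0,0,0,0],[0,0,-0.03,0,0,0,0],[0,0,-0.03,0,0,0,0],[0,0,-0.03,0,0,0,0],[0,0,-0.03,0,0,0,0],[0,0,-0.03,0,0,0,0]]
  ]
}}

```text
time: 5.82
ee_pos: [0.5854, 0.0395, 0.1695]
tcp_rot: [179.9, 0.3, -169.2]
wrist_force: [0.9, -0.2, 2.2]
opening: 0.0174
```

Run:
```python
from h import *
plan([.5848,.0385,.168],-141,1)
cv2.imwrite("pics/t2.png",cv2.resize(imaging.camera("top")[125:275,185:325],None,fx=4,fy=4))
```

```text
t 5.82 [0.5854 0.0395 0.1695] [ 179.91    0.29 -169.15] q [ 3.8  8.9  7.6 88.4  0.1 -7. ] F [ 0.9 -0.2  2.2] M [-0.03  0.21 -0.02] op 0.0174
[0.0, 0.005, -0.491, 0.08, -0.09, 0.15]
```

View pics/t2.png

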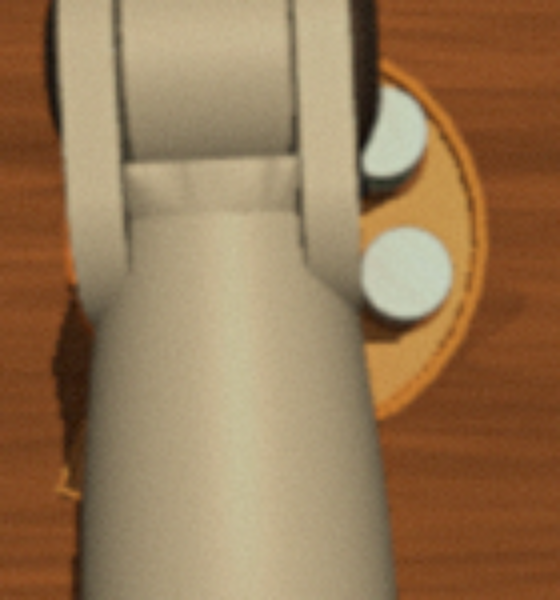

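The arm hides most of the top view, but the visible jars at about (400,140) and (407,275) in the crop have moved round. The tray is following, so I'll continue.

>>> {"method": "servo_tool", "body": {
  "moves": [
    [[0,0,-0.03,0,0,0.02,0],[0,0,-0.03,0,0,0.02,0],[0,0,-0.03,0.02,-0.01,0.02,0],[0,0,-0.03,0.02,-0.01,0.02,0],[0,0,-0.03,0.02,-0.01,0.02,0],[0,0,-0.03,0,0,0,0],[0,0,-0.03,0,0,0,0],[0,0,-0.03,0,0,0,0],[0,0,-0.03,0,0,0,0],[0,0,-0.03,0,0,0,0],[0,0,-0.03,0,0,0,0],[0,0,-0.03,0,0,0,0]]
  ]
}}

```text
time: 6.87
ee_pos: [0.585, 0.0404, 0.1695]
tcp_rot: [180.0, 0.4, -147.3]
wrist_force: [0.8, 0.8, 1.2]
opening: 0.0172
```

Run:
```python
from h import *
plan([.5848,.0385,.168],-141,1)
```

```text
t 6.87 [0.585  0.0404 0.1695] [ 179.97    0.42 -147.26] q [  3.8   8.8   7.4  88.3   0.2 -28.9] F [0.8 0.8 1.2] M [-0.04  0.36 -0.02] op 0.0172
[0.0, 0.007, -0.109, 0.12, -0.15, 0.15]
```

>>> {"method": "servo_tool", "body": {
  "moves": [
    [[0,0.001,-0.03,0.03,-0.04,0.02,0],[0,0.001,-0.03,0.03,-0.04,0.02,0],[0,0.001,-0.03,0.03,-0.04,0.02,0],[0,0.001,-0.03,0.03,-0.04,0.02,0],[0,0.001,-0.03,0.03,-0.03,0.02,0],[0,0.001,-0.03,0.03,-0.03,0,0],[0,0,-0.03,0.02,-0.02,0,0],[0,0,-0.03,0.02,-0.02,0,0],[0,0,-0.03,0.02,-0.02,0,0],[0,0,-0.03,0.02,-0.02,0,0],[0,0,-0.03,0.02,-0.01,0,0],[0,0,-0.03,0.02,-0.01,0,0]]
  ]
}}

```text
time: 7.87
ee_pos: [0.5844, 0.0411, 0.1695]
tcp_rot: [179.8, 0.4, -125.2]
wrist_force: [-0.5, 2.2, 1.3]
opening: 0.0171
```

Run:
```python
from h import *
plan([.5848,.0385,.168],-81,1)
```

```text
t 7.87 [0.5844 0.0411 0.1695] [ 179.81    0.41 -125.16] q [  3.8   9.    7.6  88.5   0.4 -51. ] F [-0.5  2.2  1.3] M [-0.12  0.08 -0.02] op 0.0171
[0.0, 0.008, -0.771, 0.18, -0.18, 0.15]
```

>>> {"method": "servo_tool", "body": {
  "moves": [
    [[0,0,-0.03,0,0,0,0],[0,0,-0.03,0,0,0,0],[0,0,-0.03,0,0,0,0],[0,0,-0.03,0,0,0,0],[0,0,-0.03,0,0,0,0],[0,0,-0.03,0,0,0,0],[0,0,-0.03,0,0,0,0],[0,0,-0.03,0,0,0,0],[0,0,-0.03,0,0,0,0],[0,0,-0.03,0,0,0,0],[0,0,-0.03,0,0,0,0],[0,0,-0.03,0,0,0,0]]
  ]
}}

```text
time: 8.87
ee_pos: [0.5835, 0.0414, 0.1695]
tcp_rot: [179.9, 0.3, -103.3]
wrist_force: [-0.6, -0.6, 1.8]
opening: 0.0168
```

Run:
```python
from h import *
plan([.5848,.0385,.168],-81,1)
```

```text
t 8.87 [0.5835 0.0414 0.1695] [ 179.93    0.32 -103.28] q [  3.9   8.9   7.6  88.6   0.3 -72.8] F [-0.6 -0.6  1.8] M [-0.19  0.22 -0.04] op 0.0168
[0.0, 0.006, -0.389, 0.25, -0.19, 0.15]
```

>>> {"method": "servo_tool", "body": {
  "moves": [
    [[0,0,-0.03,0,0,0,0],[0,0,-0.03,0,0,0,0],[0,0,-0.03,0,0,0,0],[0,0,-0.03,0,0,0,0],[0,0,-0.03,0,0,0,0],[0,0,-0.03,0,0,0,0],[0,0,-0.03,0,0,0,0],[0,0,-0.03,0,0,0,0],[0,0,-0.03,0,0,0,0],[0,0,-0.03,0,0,0,0]]
  ]
}}

```text
time: 9.7
ee_pos: [0.5828, 0.0414, 0.1695]
tcp_rot: [180.0, 0.3, -85.1]
wrist_force: [-0.8, 0.0, 1.0]
opening: 0.0172
```

Run:
```python
from h import *
plan([.5848,.0385,.168],-81,1)
```

```text
t 9.7 [0.5828 0.0414 0.1695] [179.96   0.26 -85.11] q [  3.9   8.9   7.6  88.7   0.3 -91. ] F [-0.8  0.   1. ] M [-0.19  0.17 -0.  ] op 0.0172
[0.001, 0.005, -0.072, 0.31, -0.18, 0.15]
```

>>> {"method": "servo_tool", "body": {
  "moves": [
    [[0,0,-0.02,0,0,0,0],[0,0,-0.02,0,0,0,0],[0,0,-0.015,0,0,0,0],[0,0,-0.01,0,0,0,0],[0,0,0,0,0,0,0],[0,0,0,0,0,0,0]]
  ]
}}

```text
time: 10.2
ee_pos: [0.5826, 0.0414, 0.1695]
tcp_rot: [180.0, 0.2, -81.0]
wrist_force: [-0.8, -0.7, 2.0]
opening: 0.0171
```

Run:
```python
from h import *
plan([.5848,.0385,.168],-81,1)
for n in("scene","top","wrist"):
    im=imaging.camera(n);cv2.imwrite(f"pics/{n}3.png",im)
    if n=="scene":cv2.imwrite("pics/scene3z.png",cv2.resize(im[145:250,220:330],None,fx=5,fy=5,interpolation=cv2.INTER_CUBIC))
plan([.5848,.0385,.168],-81,1)
```

```text
t 10.2 [0.5826 0.0414 0.1695] [179.96   0.25 -81.01] q [  3.9   8.9   7.5  88.7   0.2 -95. ] F [-0.8 -0.7  2. ] M [-0.23  0.17 -0.  ] op 0.0171
[0.001, 0.004, -0.0, 0.32, -0.17, 0.15]
t 10.35 [0.5826 0.0414 0.1695] [179.96   0.24 -81.01] q [  3.9   8.9   7.5  88.7   0.2 -95. ] F [-0.3  0.2  2.2] M [-0.17  0.16  0.03] op 0.0172
[0.001, 0.004, -0.0, 0.32, -0.17, 0.15]
```

View pics/scene3z.png

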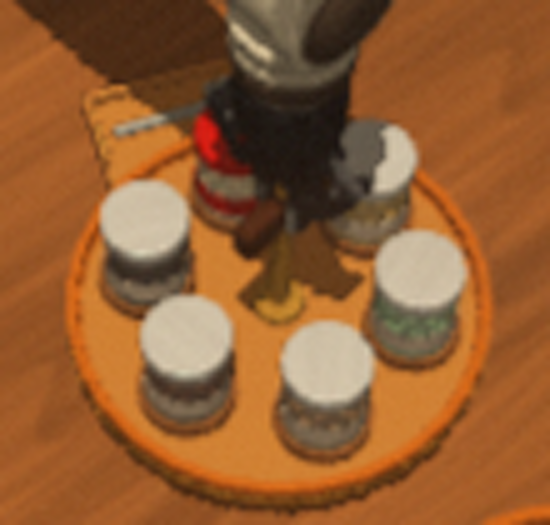

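View pics/wrist3.png

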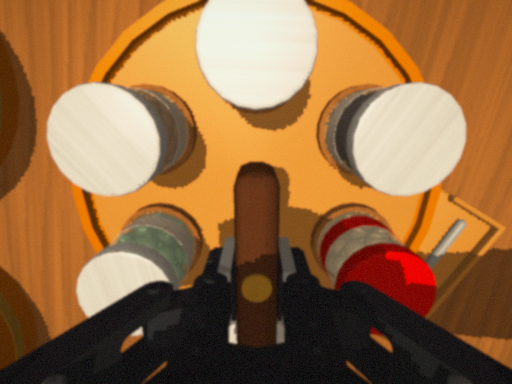

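View pics/top3.png

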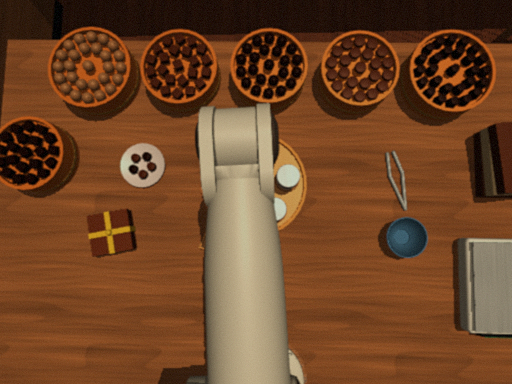

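The scene crop shows the red jar at the front, beside the scoop, with the other lids on the same spots as at the start. To measure the residual angle, I'll compare the visible lids with where they started.

Run:
```python
from h import *
s=imaging.calibration("scene");im=cv2.imread("pics/scene3.png");hsv=cv2.cvtColor(im,cv2.COLOR_BGR2HSV)
m=((hsv[...,1]<60)&(hsv[...,2]>150)).astype(np.uint8);m[:145]=0;m[250:]=0;m[:,:220]=0;m[:,330:]=0
k,l,st,ce=cv2.connectedComponentsWithStats(m)
old={0:(303.5,199.2),1:(285.2,217.6),2:(256.8,212.1),3:(248.5,188.8)}
A=np.array([.5852,.0384])
for i in range(1,k):
    if st[i,4]>130:
        p=plane(s,ce[i],.136)[:2]-A
        for j,u in old.items():
            q=plane(s,u,.136)[:2]-A
            if np.hypot(*(p-q))<.03: print(st[i,4],ce[i].round(1),np.degrees(np.arctan2(p[1],p[0])-np.arctan2(q[1],q[0])).round(2))
t=imaging.calibration("top");im=cv2.imread("pics/top3.png");hsv=cv2.cvtColor(im,cv2.COLOR_BGR2HSV)
m=((hsv[...,1]<60)&(hsv[...,2]>150)).astype(np.uint8);m[:145]=0;m[250:]=0;m[:,:276]=0;m[:,330:]=0
k,l,st,ce=cv2.connectedComponentsWithStats(m)
for i in range(1,k): print(st[i],ce[i].round(1),"old 287.9 175.4")
```

```text
191 [248.5 188.8] 0.03
201 [303.5 199. ] 0.47
216 [256.9 212.1] 0.22
220 [285.1 217.6] -0.22
[277 165  23  22 393] [288.  175.2] old 287.9 175.4
[276 198  10  22 175] [279.8 208.5] old 287.9 175.4
```

The tray matches its starting alignment to within about 0.2°, which means it is in the stop. I'll tighten the grip and let it settle.

>>> {"method": "servo_tool", "body": {
  "moves": [
    [[0,0,0,0,0,0,0],[0,0,0,0,0,0,0],[0,0,0,0,0,0,0],[0,0,0,0,0,0,0],[0,0,0,0,0,0,0],[0,0,0,0,0,0,0]]
  ],
  "force": 100
}}

```text
time: 10.85
ee_pos: [0.5826, 0.0414, 0.1696]
tcp_rot: [180.0, 0.2, -81.0]
wrist_force: [-0.2, 0.2, 1.1]
opening: 0.0166
```

Run:
```python
from h import *
plan([.5848,.0385,.168],-81,1)
s=imaging.calibration("scene");im=imaging.camera("scene");cv2.imwrite("pics/scene4.png",im);hsv=cv2.cvtColor(im,cv2.COLOR_BGR2HSV)
m=((hsv[...,1]<60)&(hsv[...,2]>150)).astype(np.uint8);m[:145]=0;m[250:]=0;m[:,:220]=0;m[:,330:]=0
k,l,st,ce=cv2.connectedComponentsWithStats(m);print([(st[i,4],ce[i].round(1)) for i in range(1,k) if st[i,4]>130])
plan([.5848,.0385,.168],-81,1)
```

```text
t 10.85 [0.5826 0.0414 0.1696] [179.96   0.24 -81.04] q [  3.9   8.9   7.6  88.7   0.2 -95. ] F [-0.2  0.2  1.1] M [-0.12  0.19  0.02] op 0.0166
[0.001, 0.004, -0.001, 0.32, -0.17, 0.16]
[(np.int32(190), array([248.5, 188.8])), (np.int32(201), array([303.5, 199. ])), (np.int32(216), array([256.8, 212.1])), (np.int32(220), array([285.1, 217.6]))]
t 10.9 [0.5826 0.0414 0.1695] [179.96   0.24 -81.04] q [  3.9   8.9   7.5  88.7   0.2 -95. ] F [-0.8  0.4  1.6] M [-0.19  0.2   0.03] op 0.0168
[0.001, 0.004, -0.001, 0.32, -0.17, 0.15]
```

```bash
python3 -c "
from workcell import bot
print(bot.job_done())"
```

```text
the job is handed in; nothing more can be done
None
```

The jar with the red lid is now at the front over the scoop ledge. I handed the job in at about 11 s with the gripper still holding the handle at 100 N. I gripped the handle on its axis and turned the tray about 120° counter-clockwise at roughly 22°/s, with the speed tapered into the stop.

**Position:** the wrist turned from 159° to −81°, which is 120.0°. The lids I could see in the scene view match their starting spots to about 0.2° on average (worst 0.5°). So the tray is in its stop, judged from this match because I had no direct sign of the click.

**Stillness:** wrist forces at each check were about 2 N. The tool pose and the lids did not shift between the last two looks.

**Jars and surroundings:** all six jars look upright, and nothing else on the counter looked disturbed.

**What was off:** the tool centre wandered about 3 mm in a small arc during the turn, because the grip was slightly off the axis. Two small mid-turn corrections did not remove the drift, and I left it because the forces stayed low. At the end the arm hid the front of the stand from the top camera, so the red jar was confirmed only from the scene and wrist views.

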